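# Eject a knurled window cell and key it home on a cryostat port

### The job

Push the ejector slide of the black holder all the way in, so that the knurled window cell comes out from under its rails; then put the cell over the round port on top of the aluminium cryostat block, window up, and turn it until its hidden keyways drop over the port's pins. Press it fully home against the spring seal ring and finish while still holding it pressed there: do not let go, or the spring lifts it again. Leave the brass objective, the optic post and the tweezers where they are.

Things in the scene. Friction and masses are not known exactly. Their poses are not given: they have to be found in the camera images.
- cell: Window cell: loose bare-aluminium knurled collar, 52 mm diameter, 40 mm high, 0.15 kg. Origin at the centre of its underside, z up its axis. Open bore below, 32 mm diameter, 35 mm deep, with three hidden equal keyways 120 degrees apart, 8 to 9 mm wide, 20 mm deep, at an untold bearing: feel for the drop. A turn of at most 120 degrees, either way, meets a match about 0.2 rad wide.
- cell_window (a point): Centre of the cell's glass window, 38 mm above its underside; the collar's rim stands 2 mm higher. The window closes the bore.
- holder: Fixed black ejector holder, 140 mm long (x -60 to +80 mm), 66 mm wide, on either side of the block. Origin on the table under the cell's start (within 2 mm); x is the eject direction, z up. Floor top at z = 8 mm; the cell stands on it. Side walls and two roof rails cover x -30 to +16 mm, 56 mm high, with a 28 mm slit between the rails for the ejector's tab.
- apron (a point): Where the cell's axis stands after a full push (within 3 mm): on the holder's open apron, holder x = 43 mm, floor top 8 mm above the table. No side walls or roof here beyond holder x = 16 mm; only a 6 mm high curb at x = 76 to 80 mm.
- ejector_tab (a point): Centre of the top edge of the ejector's upright steel tab: 22 mm wide across the push (holder y), 8 mm thick along it (holder x), top 92 mm above the table. At rest 41 mm behind the holder's origin (holder x = -41 mm). Push its back face in the holder's +x direction, above the rails (56 mm).
- ejector (a joint): Travel of the spring ejector slide, m: 0 at rest, 0.045 fully pushed, along holder +x. The spring takes about 1.5 N at first and 4.2 N at the end and returns the slide when it is let go; the cell stays out.
- cryostat: The fixed aluminium cryostat block, 120 by 120 mm, 40 mm high, low stepped rim, two short brass fittings on its +x face. Origin at the centre of its underside on the table, z up.
- port (a point): Centre of the port on the block's top face, 40 mm above the table. An upright steel spigot stands here: 29 mm diameter, 34 mm high, its top 4 mm tapered. Away from a match the cell's underside rests on the pins, 22 mm above this point; at a match it drops to the seal ring, 10 mm above; fully home it is 4 mm above.
- port_top (a point): Centre of the spigot's top, 34 mm above the port's face. Three radial pins of 5 mm diameter, 120 degrees apart, stick out of the spigot to a radius of 19.5 mm, their tops 12 mm below this point. Their bearing differs each time and is not told by the block's.
- seal (a joint): Sinking of the black spring seal ring (48 mm diameter, round the foot of the spigot), m: 0 free, its top 10 mm above the block; 0.006 fully pressed. It takes 4 N to start and 10 N when fully pressed.
- objective: Bystander: brass microscope objective standing on the table, 32 mm diameter, 46 mm high. Origin at the centre of its underside.
- optic_post: Bystander: steel post on a round foot, 36 mm diameter, 70 mm high. Origin at the centre of its underside.
- tweezers: Bystander: steel tweezers lying on the table, 125 mm long, 7 mm high. Origin at the middle of its underside, x along it.
Not all that is in view belongs to the job. There is more than one size of the holder; the one meant has the size given above.

How it is judged:
On the way:
1. the ejector slide is pushed all the way and the cell is out on the apron (value of joint ejector above 0.042 m and x of cell in the frame of holder above 0.035 m), for 0.1 s.
At the end, for the whole second after the job is handed in: Cell keyed and pressed home: seal sunk over 4.8 mm, underside under 6 mm above the block, axis within 3 mm of the port and 0.06 rad of upright, still (under 10 mm/s), fingers holding or pressing it with over 4 N. Bystanders within 20 mm of their starts (value of joint seal above 0.0048 m and z of cell in the frame of port below 0.006 m and horizontal distance between cell and port below 0.003 m and angle between cell's own z axis and vertical below 0.06 rad and contact force between the fingers and cell above 4 N and linear speed of cell below 0.01 m/s and distance of each of objective, optic_post, tweezers from where it was at the start of the episode below 0.02 m); the arm keeps its last pose, push and grip.
It fails at once if the objective is knocked away (distance of objective from where it was at the start of the episode above 0.02 m).
It fails at once if the optic post is knocked away (distance of optic_post from where it was at the start of the episode above 0.02 m).
It fails at once if the tweezers is knocked away (distance of tweezers from where it was at the start of the episode above 0.02 m).
It also fails if it takes over 64 s, if anything falls off the work surface, if the arm or the gripper's body presses on something with over 40 N, if the wrist force passes 120 N, or if a joint passes its speed limit or range.

### The arm

A 6-joint arm with a two-finger parallel gripper is mounted at the origin on the work surface. World frame = base frame: x ahead of the robot, y to its left, z up, the work surface at z = 0. Lengths are in m, angles in rad, forces in N, time in s.
With the tool pointing down it reaches from about 0.3 to 0.95 m from the base axis. Payload 3.1 kg.
Tool frame: the origin (TCP) lies midway between the tips of the shut fingers; the grasp point (between the pads) lies 19 mm behind it; z points along the fingers, y is the line along which they close (so a half turn about z gives the same grasp; the last joint's range is limited). The gripper opens to 85 mm and grips with 20 to 120 N. Pads are 22 mm wide; open, the fingers measure 114 mm over their backs; the gripper's body (76 mm by 85 mm) begins 54 mm behind the grasp point. The pads swing forward as they close: fully open they stand 13 mm farther back than shut.
Start: joints at [1.034, 0.308, 1.634, -0, 1.2, -0.07], TCP at [0.281, 0.558, 0.231] pointing down, gripper open.
Joint ranges: [-3.06, 3.06], [-0.79, 1.96], [0.05, 2.63], [-1.19, 4.34], [0.05, 2.64], [-2.94, 2.94]. Speed limits (rad/s): [2.79, 2.79, 3.14, 3.14, 3.14, 3.14].

### API

Orientations are given as a rotation vector (axis times angle).
In Python, from bench import manip gives the robot as it stands.
- The arm moves only by the tool apply_moves, never from a script. Its argument "steps" is a list of rows, each an object with "twist": the turn, a rotation vector about the world's x, y, z in degrees, a list of three; "slide": the shift along the world's x, y, z in cm, a list of three; "gripper": the finger opening in cm, from 0 to 8.54. In form: [{"twist": [rx, ry, rz], "slide": [dx, dy, dz], "gripper": gripper}, ...]. A call has exactly 8 rows; each row is the pose to reach, as a shift and turn from the pose commanded when the call began; what a row does not reach only later rows make up. A row lasts 1/10 s, in which the tool goes at most 50 mm and 8.59 degrees, less where a joint would pass 70% of its speed; a pose out of reach is approached as far as the arm can. A call with a gripper value outside its range is refused whole. The fingers move at their own pace and stop on an object; the grip force is fixed at half the most. Time passes only in rows, so rows that repeat a pose let the fingers close, or fill a call up. It gives the time, the measured TCP pose, the force, the opening and the grip force at its end, in the units of the state.
- manip.read_state(): the state, without advancing time (a new reading comes with each control period).
- manip.read_camera(name): name is "scene" or "top"; returns a dict with "pixels" (400x640x3 uint8, blue, green, red), "intrinsics" (3x3 intrinsics, pixels), "origin" and "orientation" of the camera in the world. Camera axes: x right, y up, looking along -z (the intrinsics and any distortion apply to the point x, -y, -z); pixel columns grow to the right and rows downward; lengths in m; the calibration is good to about 2 mm. A picture is of the moment at which its call begins. There is no depth.
- manip.close_job(): hands the job in; it is judged then, once.
The state is a dict: "clock": time; "joints": joint angles; "qvel": joint speeds; "joint_efforts": joint torques, N m; "tcp_pos": TCP position; "tool_rot": TCP orientation; "ft_force": force on the tool from outside, world axes, zero at the start; "moment": the same for the moment, N m; "gripper_width": finger opening in m; "finger_force": force on a finger pad.
Only numpy, scipy, OpenCV 4.12 (cv2) and the standard library are available. Lean on these libraries where they do the work, as an engineer would, in place of code of your own. Each camera call takes 0.05 s, during which the arm holds its last target. There are 200 camera calls.

## Working session

There is one attempt and no reset: what is moved stays moved. The work goes in short steps, Python scripts to look and compute and a tool call to move; the robot and the scene stay as the last step left them, time stands still between calls to the robot, and variables do not carry over. Pictures are saved under pics/ and viewed, at most 10 in all, crops included, and the job is handed in when it is done.

Besides the shell and the picture viewer there is one more tool, called by a JSON object that holds its "method" and its "body". apply_moves: Moves the arm, as the interface text tells. Its arguments: {"type":"object","properties":{"steps":{"type":"array"}},"required":["steps"]}

```bash
mkdir -p pics; cat > h.py <<'E'
from bench import manip
import numpy as np, cv2
def snap(n,f):
    c=manip.read_camera(n); cv2.imwrite(f'pics/{f}.png',c['pixels']); np.savez(f'pics/{f}.npz',K=c['intrinsics'],o=c['origin'],R=np.array(c['orientation']),p=c['pixels']); return c
def RR(r):
    r=np.array(r,float)
    return r if r.shape==(3,3) else cv2.Rodrigues(r)[0]
def ray(f,u,v,z):
    d=np.load(f'pics/{f}.npz'); R=RR(d['R']); k=d['K']
    a=R@np.array([(u-k[0,2])/k[0,0],-(v-k[1,2])/k[1,1],-1.]); o=d['o']
    return o+a*(z-o[2])/a[2]
def proj(f,P):
    d=np.load(f'pics/{f}.npz'); R=RR(d['R']); k=d['K']
    q=R.T@(np.array(P,float)-d['o']); return k[0,0]*q[0]/-q[2]+k[0,2], k[1,1]*-q[1]/-q[2]+k[1,2]
E
python3 - <<'E'
from h import *
for n in('top','scene'):
    c=snap(n,n+'0'); print({k:v for k,v in c.items() if k!='pixels'})
print(manip.read_state())
E
```

```text
{'intrinsics': array([[396.79560108,   0.        , 319.88915752],
       [  0.        , 396.79560108, 201.92317161],
       [  0.        ,   0.        ,   1.        ]]), 'origin': array([2.43256239e-01, 9.06020496e-04, 1.35815640e+00]), 'orientation': array([ 0.17474336, -0.17435537, -1.56104312])}
{'intrinsics': array([[381.98351334,   0.        , 316.73590044],
       [  0.        , 381.98351334, 207.0802196 ],
       [  0.        ,   0.        ,   1.        ]]), 'origin': array([1.25158234, 0.19913066, 0.73620811]), 'orientation': array([0.59607843, 0.77658244, 1.75386223])}
{'clock': 0.1, 'joints': array([ 1.03430539e+00,  3.08903428e-01,  1.63504846e+00, -2.63385891e-05,
        1.19972810e+00, -6.97550638e-02]), 'qvel': array([ 8.96053629e-05, -1.51496493e-03, -2.87658396e-03, -1.68298577e-04,
        3.26714149e-03, -1.99236523e-04]), 'joint_efforts': array([-8.44496553e-04, -4.16413093e+01, -2.77642035e+01, -2.55063660e-04,
        4.03905316e-03,  5.47467735e-06]), 'tcp_pos': array([0.2809129 , 0.55747623, 0.23017611]), 'tool_rot': array([-0.72635682, -3.05585224,  0.0031402 ]), 'ft_force': array([ 0.03589813,  0.75398152, -0.67641108]), 'moment': array([ 0.02603788,  0.01127892, -0.00858789]), 'finger_force': 0.0, 'gripper_width': 0.08565959294086582}
```

View pics/top0.png

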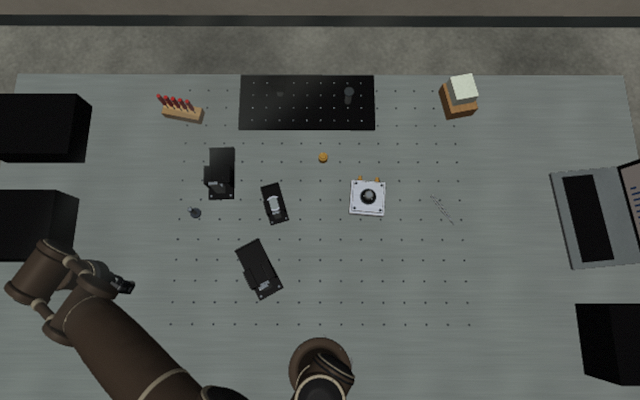

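View pics/scene0.png

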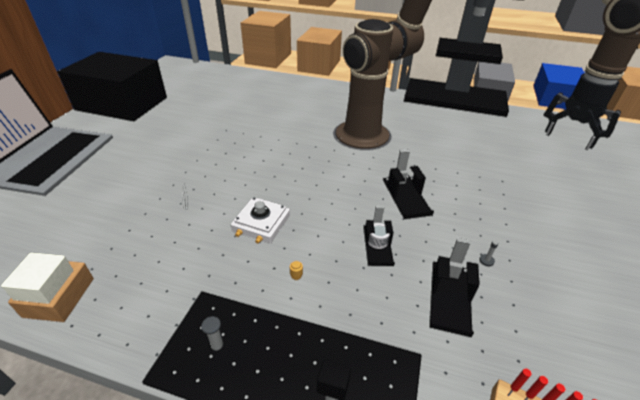

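The top view shows three holder candidates at (220,173), (274,203) and (259,270). The cryostat is at (367,197), the objective at (323,157), the optic post at (195,212) and the tweezers at (442,208). Only the (274,203) holder seems to contain a cell, so I'll check its size in a close crop.

```bash
python3 - <<'E'
from h import *
t=cv2.imread('pics/top0.png'); s=cv2.imread('pics/scene0.png')
a=cv2.resize(t[140:240,220:400],(720,400),interpolation=cv2.INTER_CUBIC)
b=cv2.resize(s[140:340,360:520],None,fx=2,fy=2,interpolation=cv2.INTER_CUBIC)
a=cv2.resize(t[145:230,250:395],None,fx=5,fy=5,interpolation=cv2.INTER_CUBIC)
cv2.imwrite('pics/cropA.png',a)
c=cv2.resize(s[195:275,225:405],None,fx=4.4,fy=4.4,interpolation=cv2.INTER_CUBIC)
cv2.imwrite('pics/cropB.png',c)
E
```

```text
(no output)
```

View pics/cropA.png

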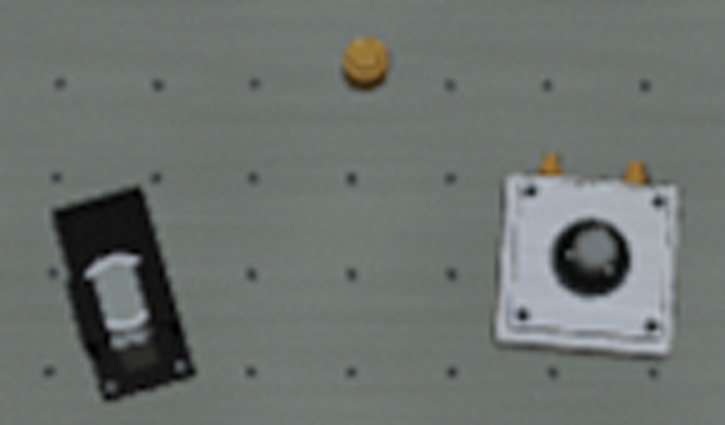

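View pics/cropB.png

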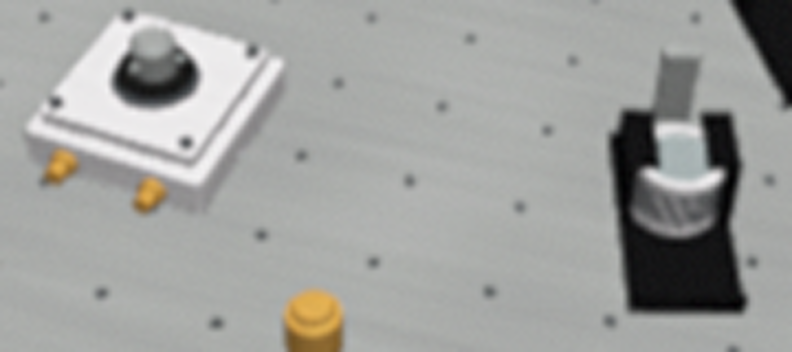

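Crop A shows the cell under the rails of the holder at (274,203), with footprint corners near crop pixels (53,212), (143,187), (195,373) and (107,400). The spigot top is at crop pixel (597,243). In crop B the tab top is near (682,52), standing behind the cell. Next I'll work out positions and sizes.

```bash
python3 - <<'E'
from h import *
T=lambda u,v,z:ray('top0',u/5+250,v/5+145,z)
S=lambda u,v,z:ray('scene0',u/4.4+225,v/4.4+195,z)
c=[T(53,212,.01),T(143,187,.01),T(195,373,.008),T(107,400,.008)]
for p in c: print(p.round(4))
print('w',np.linalg.norm(c[0]-c[1]),np.linalg.norm(c[2]-c[3]),'l',np.linalg.norm(c[0]-c[3]),np.linalg.norm(c[1]-c[2]))
F=(c[0]+c[1])/2;B=(c[2]+c[3])/2;d=(F-B)[:2];d/=np.linalg.norm(d)
print('dir',d,np.degrees(np.arctan2(d[1],d[0])),'orig',((F+B)/2)[:2]-.01*d)
print('tab scene',S(682,52,.092),'front corners scene',S(632,310,.01),S(745,308,.01))
print('spig top',T(597,243,.074),'seal',T(591,259,.05),'scene spig',S(153,42,.074), 'seal scene',S(155,76,.05))
print('obj',T(365,60,.046))
b=[T(510,175,.02),T(677,187,.02),T(670,355,.02),T(497,345,.02)];print('block',np.mean(b,0),[np.linalg.norm(b[i]-b[i-1]).round(3) for i in range(4)])
for q in ((220,173),(259,270),(195,212),(442,208)): print(q,ray('top0',*q,.03).round(3))
import numpy as np
s=manip.read_state();print(RR(s['tool_rot']).round(3))
E
```

```text
[0.5999 0.21   0.01  ]
[0.6183 0.1473 0.01  ]
[0.4857 0.1082 0.008 ]
[0.4667 0.1684 0.008 ]
w 0.06539232561999739 0.06316287548329462 l 0.1395755590684087 0.13821081404590405
dir [0.95678552 0.29079453] 16.905529557334393 orig [0.53305994 0.15556994]
tab scene [0.49879781 0.14622034 0.092     ] front corners scene [0.62851667 0.1521668  0.01      ] [0.60718062 0.21218236 0.01      ]
spig top [ 0.56256266 -0.16336426  0.074     ] seal [ 0.55734357 -0.16208897  0.05      ] scene spig [ 0.57007026 -0.1579326   0.074     ] seal scene [ 0.57376486 -0.15707342  0.05      ]
obj [ 0.70028342 -0.0087543   0.046     ]
block [ 0.56049298 -0.16399297  0.02      ] [np.float64(0.122), np.float64(0.117), np.float64(0.12), np.float64(0.119)]
(220, 173) [0.646 0.35  0.03 ]
(259, 270) [0.312 0.202 0.03 ]
(195, 212) [0.507 0.428 0.03 ]
(442, 208) [ 0.523 -0.416  0.03 ]
[[-0.893  0.45  -0.001]
 [ 0.45   0.893 -0.002]
 [ 0.    -0.002 -1.   ]]
```

The holder at (274,203) measures 140 x 65 mm, so it's the right one, pointing about 17° from world x. I'll approach behind the tab with the fingers shut.

{"method": "apply_moves", "body": {"steps": [{"twist": [0,0,8],"slide": [2,-4.6,0],"gripper": 0},{"twist": [0,0,16],"slide": [4,-9.2,0],"gripper": 0},{"twist": [0,0,24],"slide": [6,-13.8,0],"gripper": 0},{"twist": [0,0,32],"slide": [8,-18.4,0],"gripper": 0},{"twist": [0,0,40],"slide": [10,-23,0],"gripper": 0},{"twist": [0,0,44],"slide": [12,-27.6,0],"gripper": 0},{"twist": [0,0,44],"slide": [14,-32.2,0],"gripper": 0},{"twist": [0,0,44],"slide": [15.6,-37,0],"gripper": 0}]}}

```text
clock: 0.9
tcp_pos: [0.4351, 0.194, 0.2311]
tool_rot: [-0.472, 3.106, -0.0]
ft_force: [0.3, 0.3, -0.3]
gripper_width: 0.0001
finger_force: 0.0
```

{"method": "apply_moves", "body": {"steps": [{"twist": [0,0,0],"slide": [2.2,-4.4,0],"gripper": 0},{"twist": [0,0,0],"slide": [2.4,-5.4,-3],"gripper": 0},{"twist": [0,0,0],"slide": [2.4,-5.4,-7],"gripper": 0},{"twist": [0,0,0],"slide": [2.4,-5.4,-11],"gripper": 0},{"twist": [0,0,0],"slide": [2.4,-5.4,-14],"gripper": 0},{"twist": [0,0,0],"slide": [2.4,-5.4,-15.8],"gripper": 0},{"twist": [0,0,0],"slide": [2.4,-5.4,-15.8],"gripper": 0},{"twist": [0,0,0],"slide": [2.4,-5.4,-15.8],"gripper": 0}]}}

```text
clock: 1.7
tcp_pos: [0.4584, 0.1418, 0.0732]
tool_rot: [0.471, -3.105, 0.0]
ft_force: [0.1, 0.2, -0.3]
gripper_width: -0.0003
finger_force: 0.0
```

```bash
python3 - <<'E'
from h import *
snap('scene','s1');snap('top','t1')
s=manip.read_state();print(s['tcp_pos'],s['tool_rot'],s['ft_force'])
print(proj('s1',s['tcp_pos']),proj('t1',s['tcp_pos']))
a=cv2.imread('pics/s1.png')[170:280,330:450];b=cv2.imread('pics/t1.png')[150:260,230:350]
cv2.imwrite('pics/c1.png',np.hstack([cv2.resize(x,(396,363),interpolation=cv2.INTER_CUBIC) for x in(a,b)]))
E
```

```text
[0.45989281 0.14214482 0.07455467] [-4.70988208e-01  3.10343572e+00  2.78658769e-04] [ 0.71759529 -0.68537965 -0.1280535 ]
(np.float64(380.26549536486493), np.float64(202.2579329472917)) (np.float64(276.93196938653585), np.float64(223.73786140638873))
```

View pics/c1.png

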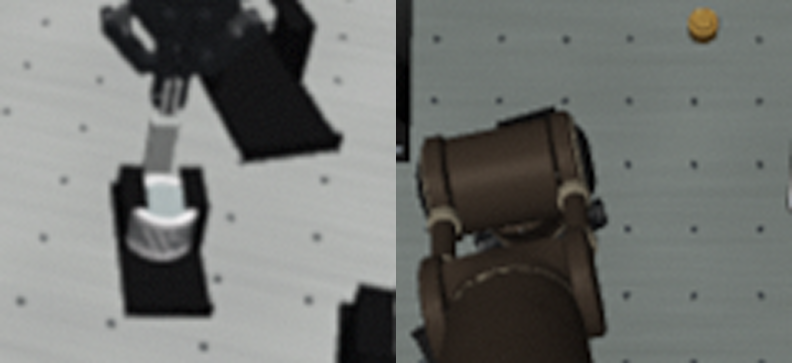

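The left crop (scene) shows the fingertips at crop pixel (168,110), matching the projection of the TCP, right behind the tab at (163,120); the right crop (top) is blocked by the arm. I'll shift about 6 mm sideways, then push along the holder's +x.

{"method": "apply_moves", "body": {"steps": [{"twist": [0,0,0],"slide": [0.2,-0.6,-0.2],"gripper": 0},{"twist": [0,0,0],"slide": [1.2,-0.3,-0.4],"gripper": 0},{"twist": [0,0,0],"slide": [2.0,-0.05,-0.4],"gripper": 0},{"twist": [0,0,0],"slide": [2.8,0.2,-0.4],"gripper": 0},{"twist": [0,0,0],"slide": [3.6,0.44,-0.4],"gripper": 0},{"twist": [0,0,0],"slide": [4.4,0.68,-0.4],"gripper": 0},{"twist": [0,0,0],"slide": [5.2,0.92,-0.4],"gripper": 0},{"twist": [0,0,0],"slide": [6.0,1.17,-0.4],"gripper": 0}]}}

```text
clock: 2.6
tcp_pos: [0.5184, 0.1534, 0.069]
tool_rot: [0.471, -3.104, 0.001]
ft_force: [-4.8, -3.4, 4.2]
gripper_width: -0.0002
finger_force: 2.7
```

{"method": "apply_moves", "body": {"steps": [{"twist": [0,0,0],"slide": [0.1,0.03,0],"gripper": 0},{"twist": [0,0,0],"slide": [0.2,0.06,0],"gripper": 0},{"twist": [0,0,0],"slide": [0.3,0.09,0],"gripper": 0},{"twist": [0,0,0],"slide": [0.4,0.12,0],"gripper": 0},{"twist": [0,0,0],"slide": [0.5,0.15,0],"gripper": 0},{"twist": [0,0,0],"slide": [0.6,0.18,0],"gripper": 0},{"twist": [0,0,0],"slide": [0.6,0.18,0],"gripper": 0},{"twist": [0,0,0],"slide": [0.6,0.18,0],"gripper": 0}]}}

```text
clock: 3.4
tcp_pos: [0.5241, 0.1551, 0.069]
tool_rot: [0.471, -3.105, 0.0]
ft_force: [-3.6, -3.6, 1.9]
gripper_width: 0.0002
finger_force: 2.5
```

```bash
python3 - <<'E'
from h import *
snap('scene','s2')
s=manip.read_state();print(s['tcp_pos'],s['ft_force'])
a=cv2.imread('pics/s2.png')[170:280,330:450]
cv2.imwrite('pics/c2.png',cv2.resize(a,None,fx=5,fy=5,interpolation=cv2.INTER_CUBIC))
E
```

```text
[0.5241493  0.1551544  0.06903493] [-4.40448552 -2.89775108  2.06682873]
```

View pics/c2.png

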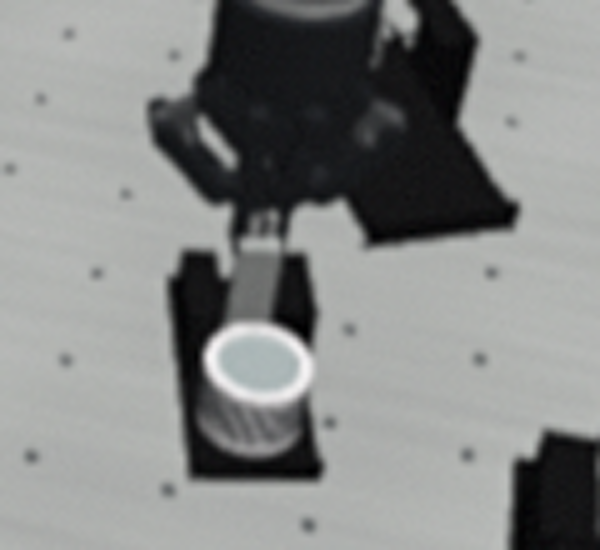

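The crop shows the cell out on the apron, with its rim centred near crop pixel (258,362) and the tab right behind it. There is no hard-stop force yet, so I'll push a little further.

{"method": "apply_moves", "body": {"steps": [{"twist": [0,0,0],"slide": [0.1,0.03,0],"gripper": 0},{"twist": [0,0,0],"slide": [0.2,0.06,0],"gripper": 0},{"twist": [0,0,0],"slide": [0.3,0.09,0],"gripper": 0},{"twist": [0,0,0],"slide": [0.4,0.12,0],"gripper": 0},{"twist": [0,0,0],"slide": [0.5,0.15,0],"gripper": 0},{"twist": [0,0,0],"slide": [0.6,0.18,0],"gripper": 0},{"twist": [0,0,0],"slide": [0.6,0.18,0],"gripper": 0},{"twist": [0,0,0],"slide": [0.6,0.18,0],"gripper": 0}]}}

```text
clock: 4.25
tcp_pos: [0.5242, 0.1553, 0.0686]
tool_rot: [0.47, -3.091, 0.003]
ft_force: [-15.4, -6.7, 12.7]
gripper_width: -0.0002
finger_force: 8.9
```

```bash
python3 - <<'E'
from h import *
s=manip.read_state();print(s['tcp_pos'],s['ft_force'])
print(ray('s2',381.6,242.4,.048))
E
```

```text
[0.5241939  0.15530678 0.06857463] [-15.36588069  -6.70050811  12.73683047]
[0.57851679 0.17039321 0.048     ]
```

The slide is at its stop: the force rose with no further motion. I'll retreat, open the gripper and go above the cell at about (0.577, 0.170).

{"method": "apply_moves", "body": {"steps": [{"twist": [0,0,0],"slide": [-1.0,-0.3,0],"gripper": 0},{"twist": [0,0,0],"slide": [-2.0,-0.6,1],"gripper": 0},{"twist": [0,0,0],"slide": [-2.0,-0.6,4],"gripper": 0},{"twist": [0,0,0],"slide": [-2.0,-0.6,8],"gripper": 8},{"twist": [0,0,0],"slide": [1,0.3,9],"gripper": 8.5},{"twist": [0,0,0],"slide": [4.5,1.3,9],"gripper": 8.5},{"twist": [0,0,0],"slide": [4.5,1.3,9],"gripper": 8.5},{"twist": [0,0,0],"slide": [4.5,1.3,8],"gripper": 8.5}]}}

```text
clock: 5.05
tcp_pos: [0.5788, 0.1712, 0.1509]
tool_rot: [-0.47, 3.099, 0.002]
ft_force: [-0.5, 0.6, -0.0]
gripper_width: 0.0724
finger_force: 0.0
```

```bash
python3 - <<'E'
from h import *
snap('scene','s3')
s=manip.read_state();print(s['tcp_pos'],s['ft_force'])
a=cv2.imread('pics/s3.png')[150:290,320:460]
cv2.imwrite('pics/c3.png',cv2.resize(a,None,fx=4,fy=4,interpolation=cv2.INTER_CUBIC))
E
```

```text
[0.57532505 0.17034479 0.14740793] [-1.49384299  0.26895225 -1.58704785]
```

View pics/c3.png

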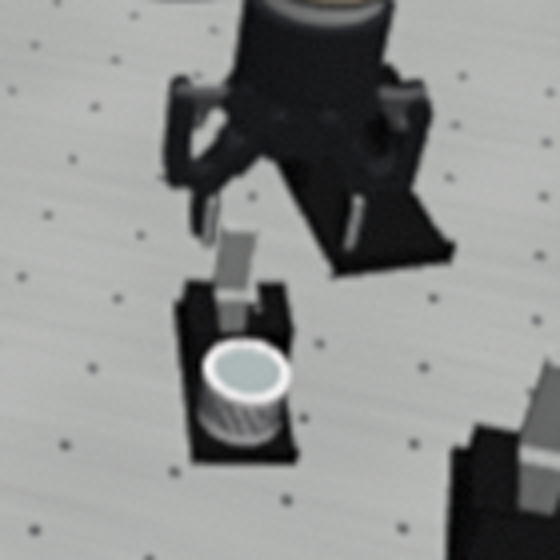

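The cell is still standing on the apron, with its rim centred at crop pixel (247,372), and the tab has sprung back. I'll descend and grip.

{"method": "apply_moves", "body": {"steps": [{"twist": [0,0,0],"slide": [0.1,0,-3],"gripper": 8.5},{"twist": [0,0,0],"slide": [0.1,0,-6],"gripper": 8.5},{"twist": [0,0,0],"slide": [0.1,0,-9],"gripper": 8.5},{"twist": [0,0,0],"slide": [0.1,0,-12],"gripper": 8.5},{"twist": [0,0,0],"slide": [0.1,0,-13.4],"gripper": 8.5},{"twist": [0,0,0],"slide": [0.1,0,-13.4],"gripper": 8.5},{"twist": [0,0,0],"slide": [0.1,0,-13.4],"gripper": 4},{"twist": [0,0,0],"slide": [0.1,0,-13.4],"gripper": 4}]}}

```text
clock: 5.9
tcp_pos: [0.5782, 0.1705, 0.0171]
tool_rot: [-0.471, 3.103, 0.0]
ft_force: [0.6, 0.4, 0.3]
gripper_width: 0.0588
finger_force: 0.0
```

{"method": "apply_moves", "body": {"steps": [{"twist": [0,0,0],"slide": [0,0,0],"gripper": 4},{"twist": [0,0,0],"slide": [0,0,0],"gripper": 4},{"twist": [0,0,0],"slide": [0,0,0],"gripper": 4},{"twist": [0,0,0],"slide": [0,0,0],"gripper": 4},{"twist": [0,0,0],"slide": [0,0,0],"gripper": 4},{"twist": [0,0,0],"slide": [0,0,0],"gripper": 4},{"twist": [0,0,0],"slide": [0,0,0],"gripper": 4},{"twist": [0,0,0],"slide": [0,0,0],"gripper": 4}]}}

```text
clock: 6.7
tcp_pos: [0.5787, 0.1706, 0.0175]
tool_rot: [-0.471, 3.102, 0.0]
ft_force: [0.1, 0.5, 6.7]
gripper_width: 0.0511
finger_force: 63.1
```

The cell is gripped at 51 mm opening with 63 N. I'll lift it and carry it above the port.

{"method": "apply_moves", "body": {"steps": [{"twist": [0,0,0],"slide": [0,0,1],"gripper": 4},{"twist": [0,0,0],"slide": [0,0,4],"gripper": 4},{"twist": [0,0,0],"slide": [0,0,8],"gripper": 4},{"twist": [0,0,0],"slide": [-0.2,-4,11],"gripper": 4},{"twist": [0,0,0],"slide": [-0.3,-8.5,11.5],"gripper": 4},{"twist": [0,0,0],"slide": [-0.5,-13,11.5],"gripper": 4},{"twist": [0,0,0],"slide": [-0.7,-17.5,11.5],"gripper": 4},{"twist": [0,0,0],"slide": [-0.9,-22,11.5],"gripper": 4}]}}

```text
clock: 7.5
tcp_pos: [0.5668, -0.0514, 0.1307]
tool_rot: [0.472, -3.106, -0.0]
ft_force: [-0.1, -1.5, -0.9]
gripper_width: 0.0509
finger_force: 62.9
```

{"method": "apply_moves", "body": {"steps": [{"twist": [0,0,0],"slide": [-0.1,-4,0],"gripper": 4},{"twist": [0,0,0],"slide": [-0.2,-7.5,0],"gripper": 4},{"twist": [0,0,0],"slide": [-0.3,-10,0],"gripper": 4},{"twist": [0,0,0],"slide": [-0.3,-11.1,0],"gripper": 4},{"twist": [0,0,0],"slide": [-0.3,-11.1,0],"gripper": 4},{"twist": [0,0,0],"slide": [-0.3,-11.1,0],"gripper": 4},{"twist": [0,0,0],"slide": [-0.3,-11.1,0],"gripper": 4},{"twist": [0,0,0],"slide": [-0.3,-11.1,0],"gripper": 4}]}}

```text
clock: 8.3
tcp_pos: [0.5646, -0.1595, 0.1302]
tool_rot: [0.474, -3.105, -0.001]
ft_force: [-0.2, -0.4, -1.0]
gripper_width: 0.0506
finger_force: 62.9
```

```bash
python3 - <<'E'
from h import *
snap('scene','s4')
s=manip.read_state();print(s['tcp_pos'],s['tool_rot'],s['ft_force'],s['gripper_width'])
p=s['tcp_pos'];z=p[2]-.0095
img=cv2.imread('pics/s4.png')
f=6;u0,v0=210,135;w,h=110,100
im=cv2.resize(img[v0:v0+h,u0:u0+w],None,fx=f,fy=f,interpolation=cv2.INTER_CUBIC)
im=cv2.convertScaleAbs(im,alpha=1.3,beta=15)
def ring(c,r,zz,col):
    q=[proj('s4',[c[0]+r*np.cos(t),c[1]+r*np.sin(t),zz]) for t in np.linspace(0,6.283,60)]
    q=((np.array(q)+.5-[u0,v0])*f).astype(int); cv2.polylines(im,[q],True,col,1)
ring(p,.026,z,(0,255,0));ring(p,.026,z+.04,(0,255,0))
ring([.567,-.160],.0145,.074,(0,0,255));ring([.567,-.160],.024,.05,(255,0,0))
cv2.imwrite('pics/c4.png',im)
E
```

```text
[ 0.56466799 -0.159606    0.13021309] [ 4.73874154e-01 -3.10538596e+00 -5.11879625e-04] [ 0.07431345 -0.1166443  -0.56912717] 0.050832472968059934
```

View pics/c4.png

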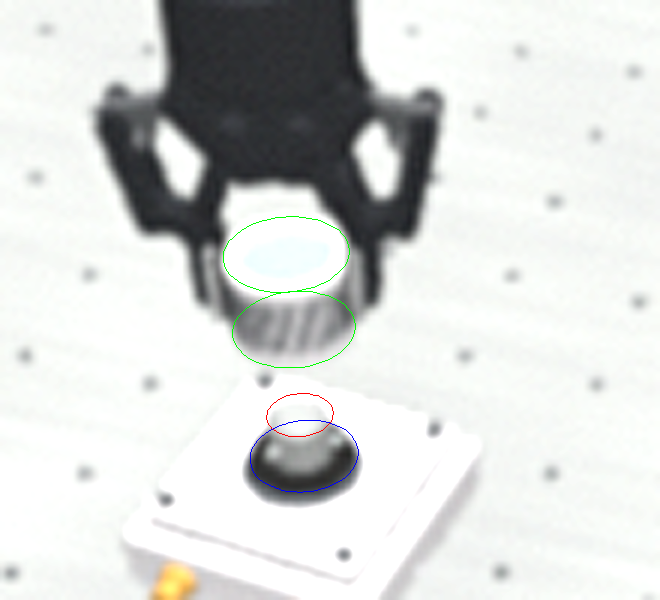

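The crop shows the held cell, predicted outline in green, slightly lower than it appears, over the spigot at (300,413) and the seal at (303,462). The four block screws are at (265,380), (434,429), (344,554) and (166,499). I'll refine with a gradient fit and the screw centroid.

```bash
cat > fit.py <<'E'
from h import *
def grads(f):
    g=cv2.cvtColor(cv2.imread(f'pics/{f}.png'),cv2.COLOR_BGR2GRAY).astype(np.float32); g=cv2.GaussianBlur(g,(0,0),.7)
    return cv2.Sobel(g,cv2.CV_32F,1,0)/8,cv2.Sobel(g,cv2.CV_32F,0,1)/8
def score(f,G,c,r,z,ts,sgn):
    P=np.array([proj(f,[c[0]+r*np.cos(t),c[1]+r*np.sin(t),z]) for t in ts]);Q=np.array([proj(f,[c[0]+(r+.001)*np.cos(t),c[1]+(r+.001)*np.sin(t),z]) for t in ts])
    n=Q-P;n/=np.linalg.norm(n,axis=1)[:,None];m=P.astype(np.float32)[None]
    gx,gy=[cv2.remap(g,m[...,0],m[...,1],cv2.INTER_LINEAR)[0] for g in G]
    return sgn*np.mean(gx*n[:,0]+gy*n[:,1])
def fit(f,c,r,z,ts,sgn,w=.01):
    G=grads(f);b=(-1e9,)
    for x in np.arange(-w,w+1e-4,.0005):
        for y in np.arange(-w,w+1e-4,.0005): b=max(b,(score(f,G,(c[0]+x,c[1]+y),r,z,ts,sgn),c[0]+x,c[1]+y))
    return np.round(b,4)
def dark(f,u,v):
    g=255-cv2.cvtColor(cv2.imread(f'pics/{f}.png'),cv2.COLOR_BGR2GRAY).astype(float);u,v=int(round(u)),int(round(v))
    w=g[v-3:v+4,u-3:u+4];w=np.clip(w-np.percentile(w,60)-8,0,None);yy,xx=np.mgrid[v-3:v+4,u-3:u+4]
    return (w*xx).sum()/w.sum(),(w*yy).sum()/w.sum()
E
python3 - <<'E'
from fit import *
for f,S in (('s4',[(u/6+209.5,v/6+134.5) for u,v in((265,380),(434,429),(344,554),(166,499))]),('top0',[(u/5+249.5,v/5+144.5) for u,v in((530,190),(658,202),(652,326),(522,314))])):
    P=np.array([ray(f,*dark(f,*s),.04)[:2] for s in S]);print(f,P.round(4).tolist(),P.mean(0).round(4))
full=np.linspace(0,6.28,72)
p=(.5647,-.1596);az=np.arctan2(.36,.69);front=np.linspace(az-1.2,az+1.2,40)
print('cell bottom',fit('s4',p,.026,.1207,front,1))
print('spig s4',fit('s4',(.567,-.16),.0145,.074,full,-1),fit('s4',(.567,-.16),.0145,.074,full,1))
print('seal top-out s0',fit('scene0',(.567,-.16),.024,.05,full,1),'s4',fit('s4',(.567,-.16),.024,.05,full,1))
print('seal top0',fit('top0',(.563,-.163),.024,.05,full,1),'spig',fit('top0',(.563,-.163),.0145,.074,full,-1))
E
```

```text
s4 [[0.5136, -0.2041], [0.5212, -0.1162], [0.6125, -0.1222], [0.6033, -0.2124]] [ 0.5626 -0.1637]
top0 [[0.6158, -0.1228], [0.6034, -0.2088], [0.5132, -0.2011], [0.5208, -0.1146]] [ 0.5633 -0.1618]
cell bottom [19.0974  0.5582 -0.1636]
spig s4 [ 5.7907  0.5585 -0.15  ] [ 7.7964  0.574  -0.1575]
seal top-out s0 [40.4206  0.5745 -0.1575] s4 [41.9842  0.574  -0.158 ]
seal top0 [39.1898  0.561  -0.1615] spig [23.2331  0.5575 -0.1595]
```

```bash
python3 - <<'E'
from fit import *
full=np.linspace(0,6.28,72);az=np.arctan2(.4,.7);fr=np.linspace(az-1.1,az+1.1,40);
for f,p,z in(('s3',(.578,.1705),.008),('s4',(.5647,-.1596),.1207)):
    a=np.arctan2(.199-p[1],1.2516-p[0]);fr=np.linspace(a-1.1,a+1.1,40)
    print(f,'bottom',fit(f,p,.026,z,fr,1),fit(f,p,.026,z,fr,-1),'rim',fit(f,p,.026,z+.04,full,-1),'rim front',fit(f,p,.026,z+.04,fr,-1),'window',fit(f,p,.021,z+.04,full,1))
E
```

```text
s3 bottom [10.589   0.588   0.1805] [35.9553  0.5785  0.1705] rim [43.4057  0.578   0.169 ] rim front [40.6938  0.581   0.1695] window [4.7133 0.5785 0.17  ]
s4 bottom [18.3489  0.5582 -0.1641] [-3.8965  0.5727 -0.1696] rim [33.6159  0.5657 -0.1591] rim front [37.1144  0.5692 -0.1576] window [ 3.0411  0.5652 -0.1596]
```

The cell sits within 1 mm of the TCP and the port is at about (0.563, -0.163). I'll align and lower until the cell is just over the spigot.

{"method": "apply_moves", "body": {"steps": [{"twist": [0,0,0],"slide": [-0.2,-0.33,0],"gripper": 4},{"twist": [0,0,0],"slide": [-0.2,-0.33,-2],"gripper": 4},{"twist": [0,0,0],"slide": [-0.2,-0.33,-3.5],"gripper": 4},{"twist": [0,0,0],"slide": [-0.2,-0.33,-4.2],"gripper": 4},{"twist": [0,0,0],"slide": [-0.2,-0.33,-4.6],"gripper": 4},{"twist": [0,0,0],"slide": [-0.2,-0.33,-4.8],"gripper": 4},{"twist": [0,0,0],"slide": [-0.2,-0.33,-5.0],"gripper": 4},{"twist": [0,0,0],"slide": [-0.2,-0.33,-5.0],"gripper": 4}]}}

```text
clock: 9.15
tcp_pos: [0.5629, -0.1643, 0.0805]
tool_rot: [-0.471, 3.106, -0.0]
ft_force: [-0.6, 0.7, -1.3]
gripper_width: 0.0504
finger_force: 62.9
```

```bash
python3 - <<'E'
from h import *
s=manip.read_state();print(s['tcp_pos'],s['ft_force'],s['moment'])
E
```

```text
[ 0.56290586 -0.16428409  0.0805021 ] [-0.57276435  0.74655094 -1.30739031] [ 0.00981261  0.08556363 -0.03607151]
```

{"method": "apply_moves", "body": {"steps": [{"twist": [0,0,0],"slide": [0,0.08,-0.2],"gripper": 4},{"twist": [0,0,0],"slide": [0,0.08,-0.4],"gripper": 4},{"twist": [0,0,0],"slide": [0,0.08,-0.5],"gripper": 4},{"twist": [0,0,0],"slide": [0,0.08,-0.6],"gripper": 4},{"twist": [0,0,0],"slide": [0,0.08,-0.7],"gripper": 4},{"twist": [0,0,0],"slide": [0,0.08,-0.8],"gripper": 4},{"twist": [0,0,0],"slide": [0,0.08,-0.9],"gripper": 4},{"twist": [0,0,0],"slide": [0,0.08,-1.0],"gripper": 4}]}}

```text
clock: 9.95
tcp_pos: [0.5631, -0.1634, 0.0706]
tool_rot: [-0.471, 3.105, -0.0]
ft_force: [0.6, 0.8, 1.6]
gripper_width: 0.0509
finger_force: 63.2
```

```bash
python3 - <<'E'
from h import *
s=manip.read_state();print(s['tcp_pos'],s['ft_force'],s['moment'])
E
```

```text
[ 0.56308138 -0.16342618  0.07055021] [0.64664545 0.77039215 1.55841095] [ 0.21708537 -0.17589821 -0.02913999]
```

{"method": "apply_moves", "body": {"steps": [{"twist": [0,0,0],"slide": [0,0,-0.05],"gripper": 4},{"twist": [0,0,0],"slide": [0,0,-0.1],"gripper": 4},{"twist": [0,0,0],"slide": [0,0,-0.15],"gripper": 4},{"twist": [0,0,0],"slide": [0,0,-0.2],"gripper": 4},{"twist": [0,0,0],"slide": [0,0,-0.2],"gripper": 4},{"twist": [0,0,0],"slide": [0,0,-0.2],"gripper": 4},{"twist": [0,0,0],"slide": [0,0,-0.2],"gripper": 4},{"twist": [0,0,0],"slide": [0,0,-0.2],"gripper": 4}]}}

```text
clock: 10.75
tcp_pos: [0.5636, -0.1636, 0.0687]
tool_rot: [-0.471, 3.104, -0.001]
ft_force: [4.8, 1.5, 1.4]
gripper_width: 0.0511
finger_force: 63.3
```

{"method": "apply_moves", "body": {"steps": [{"twist": [0,0,0],"slide": [0.05,0,0],"gripper": 4},{"twist": [0,0,0],"slide": [0.1,0,0],"gripper": 4},{"twist": [0,0,0],"slide": [0.15,0.02,0],"gripper": 4},{"twist": [0,0,0],"slide": [0.15,0.03,-0.05],"gripper": 4},{"twist": [0,0,0],"slide": [0.15,0.03,-0.1],"gripper": 4},{"twist": [0,0,0],"slide": [0.15,0.03,-0.1],"gripper": 4},{"twist": [0,0,0],"slide": [0.15,0.03,-0.1],"gripper": 4},{"twist": [0,0,0],"slide": [0.15,0.03,-0.1],"gripper": 4}]}}

```text
clock: 11.55
tcp_pos: [0.5639, -0.163, 0.0669]
tool_rot: [0.471, -3.106, -0.0]
ft_force: [5.1, -0.1, -1.1]
gripper_width: 0.0506
finger_force: 63.1
```

```bash
python3 - <<'E'
from h import *
s=manip.read_state();print(s['tcp_pos'],s['ft_force'],s['moment'])
E
```

```text
[ 0.56389502 -0.16299543  0.06688531] [ 5.10976507 -0.13126485 -1.08155006] [ 0.0134198  -0.78999382 -0.08048369]
```

{"method": "apply_moves", "body": {"steps": [{"twist": [0,0,0],"slide": [0.05,0,-0.1],"gripper": 4},{"twist": [0,0,0],"slide": [0.1,0,-0.2],"gripper": 4},{"twist": [0,0,0],"slide": [0.1,0,-0.3],"gripper": 4},{"twist": [0,0,0],"slide": [0.1,0,-0.4],"gripper": 4},{"twist": [0,0,0],"slide": [0.1,0,-0.5],"gripper": 4},{"twist": [0,0,0],"slide": [0.1,0,-0.5],"gripper": 4},{"twist": [0,0,0],"slide": [0.1,0,-0.5],"gripper": 4},{"twist": [0,0,0],"slide": [0.1,0,-0.5],"gripper": 4}]}}

```text
clock: 12.35
tcp_pos: [0.5643, -0.1628, 0.0617]
tool_rot: [0.471, -3.104, -0.001]
ft_force: [1.4, -0.1, -2.2]
gripper_width: 0.0508
finger_force: 62.9
```

```bash
python3 - <<'E'
from h import *
s=manip.read_state();print(s['tcp_pos'],s['ft_force'],s['moment'])
E
```

```text
[ 0.56432257 -0.16283085  0.06168717] [ 1.40735999 -0.12073645 -2.18180967] [ 0.08460498 -0.20274594 -0.01518128]
```

The cell is already below pin-top height with no resistance, so the keyways matched. I'll press down onto the seal.

{"method": "apply_moves", "body": {"steps": [{"twist": [0,0,0],"slide": [0.02,0,-0.1],"gripper": 4},{"twist": [0,0,0],"slide": [0.04,0,-0.2],"gripper": 4},{"twist": [0,0,0],"slide": [0.04,0,-0.3],"gripper": 4},{"twist": [0,0,0],"slide": [0.04,0,-0.4],"gripper": 4},{"twist": [0,0,0],"slide": [0.04,0,-0.5],"gripper": 4},{"twist": [0,0,0],"slide": [0.04,0,-0.6],"gripper": 4},{"twist": [0,0,0],"slide": [0.04,0,-0.6],"gripper": 4},{"twist": [0,0,0],"slide": [0.04,0,-0.6],"gripper": 4}]}}

```text
clock: 13.15
tcp_pos: [0.5647, -0.1629, 0.0565]
tool_rot: [0.471, -3.104, -0.001]
ft_force: [-3.7, 1.4, 4.9]
gripper_width: 0.0506
finger_force: 63.6
```

```bash
python3 - <<'E'
from h import *
s=manip.read_state();print(s['tcp_pos'],s['ft_force'],s['moment'])
E
```

```text
[ 0.56470496 -0.16285067  0.05654943] [-3.69280111  1.39097642  4.86065163] [ 0.18340434  0.56392565 -0.02789274]
```

{"method": "apply_moves", "body": {"steps": [{"twist": [0,0,0],"slide": [-0.06,0,-0.1],"gripper": 4},{"twist": [0,0,0],"slide": [-0.06,0,-0.2],"gripper": 4},{"twist": [0,0,0],"slide": [-0.06,0,-0.3],"gripper": 4},{"twist": [0,0,0],"slide": [-0.06,0,-0.4],"gripper": 4},{"twist": [0,0,0],"slide": [-0.06,0,-0.5],"gripper": 4},{"twist": [0,0,0],"slide": [-0.06,0,-0.5],"gripper": 4},{"twist": [0,0,0],"slide": [-0.06,0,-0.5],"gripper": 4},{"twist": [0,0,0],"slide": [-0.06,0,-0.5],"gripper": 4}]}}

```text
clock: 13.95
tcp_pos: [0.5648, -0.1629, 0.0535]
tool_rot: [0.471, -3.105, -0.001]
ft_force: [-5.6, 2.4, 13.9]
gripper_width: 0.0505
finger_force: 64.8
```

```bash
python3 - <<'E'
from h import *
s=manip.read_state();print(s['tcp_pos'],s['tool_rot'],s['ft_force'],s['moment'],s['finger_force'])
E
```

```text
[ 0.56475949 -0.16286498  0.05347369] [ 4.71107898e-01 -3.10498257e+00 -1.20841703e-03] [-5.62469371  2.37595555 13.87310698] [ 0.51032122  1.04368652 -0.05624426] 64.7594530787319
```

{"method": "apply_moves", "body": {"steps": [{"twist": [0,0,0],"slide": [-0.05,-0.02,-0.05],"gripper": 4},{"twist": [0,0,0],"slide": [-0.1,-0.03,-0.1],"gripper": 4},{"twist": [0,0,0],"slide": [-0.1,-0.03,-0.15],"gripper": 4},{"twist": [0,0,0],"slide": [-0.1,-0.03,-0.15],"gripper": 4},{"twist": [0,0,0],"slide": [-0.1,-0.03,-0.15],"gripper": 4},{"twist": [0,0,0],"slide": [-0.1,-0.03,-0.15],"gripper": 4},{"twist": [0,0,0],"slide": [-0.1,-0.03,-0.15],"gripper": 4},{"twist": [0,0,0],"slide": [-0.1,-0.03,-0.15],"gripper": 4}]}}

```text
clock: 14.75
tcp_pos: [0.5648, -0.1629, 0.0534]
tool_rot: [-0.471, 3.105, 0.001]
ft_force: [-6.9, 5.0, 20.7]
gripper_width: 0.0506
finger_force: 65.3
```

```bash
python3 - <<'E'
from fit import *
snap('scene','s5')
s=manip.read_state();print(s['tcp_pos'],s['tool_rot'],s['ft_force'],s['moment'],s['finger_force'],abs(s['qvel']).max())
full=np.linspace(0,6.28,72);p=s['tcp_pos']
print('rim',fit('s5',p,.026,.084,full,-1),'window',fit('s5',p,.021,.084,full,1))
cv2.imwrite('pics/c5.png',cv2.resize(cv2.imread('pics/s5.png')[150:250,205:325],None,fx=5,fy=5,interpolation=cv2.INTER_CUBIC))
E
```

```text
[ 0.56476923 -0.16290931  0.05343247] [-4.70651884e-01  3.10545496e+00  1.37988756e-03] [-6.72002211  4.2714577  21.22699234] [0.8754119  1.21067905 0.01719427] 65.31853591091931 0.002147102383845074
rim [36.2863  0.5663 -0.1624] window [ 0.9272  0.5653 -0.1634]
```

View pics/c5.png

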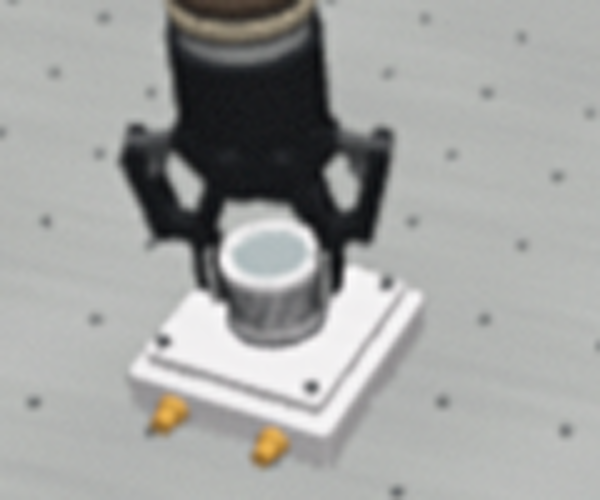

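The crop shows the cell upright and seated flush on the block, rim at crop pixel (270,255). The TCP height stays at 53.4 mm as the force climbs to 21 N, which means a hard stop at the home height. I'm handing in.

```bash
python3 -c "
from bench import manip
print(manip.close_job())"
```

```text
the job is handed in; nothing more can be done
None
```

I pushed the ejector to its stop, then keyed the cell onto the port, which needed no turning. I handed the job in at about 15 s with the cell still gripped and pressed against a hard stop (about 21 N) at the expected home height; no verdict was shown.

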